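Clear the outfeed bed and feel out the setting gauge

ROBOT

A 6-joint arm with a two-finger parallel gripper is mounted at the origin on the work surface. World frame = base frame: x ahead of the robot, y to its left, z up, the work surface at z = 0. Lengths are in m, angles in rad, forces in N, time in s.
With the tool pointing down it reaches from about 0.225 to 0.875 m from the base axis. Payload 3.4 kg.
Tool frame: the origin (TCP) lies on the centre line of the jaws, within the pads' length; the fingertips stand 17 mm ahead of it and the grasp point (between the pads) lies 2 mm behind it; z points along the fingers, y is the line along which they close (so a half turn about z gives the same grasp; the last joint's range is limited). The gripper opens to 85 mm and grips with 20 to 120 N. Pads are 22 mm wide; open, the fingers measure 114 mm over their backs; the gripper's body (76 mm by 85 mm) begins 54 mm behind the grasp point. The pads swing forward as they close: fully open they stand 13 mm farther back than shut.
Start: joints at [1.086, 0.276, 1.505, -0, 1.361, -0.121], TCP at [0.205, 0.537, 0.215] pointing down, gripper open.
Joint ranges: [-2.89, 2.89], [-0.75, 2.08], [0.22, 2.7], [-1.18, 4.32], [0.11, 2.71], [-2.7, 2.7]. Speed limits (rad/s): [2.57, 2.57, 3.14, 3.14, 3.14, 3.14].

INTERFACE

Orientations are given as [roll, pitch, yaw] about the fixed x, y, z axes, in that order (R = Rz(yaw) Ry(pitch) Rx(roll)).
In Python, from bench import arm, set_gripper, viewer, hand_in, telemetry gives the robot as it stands. Calls block until the motion is done:
- arm.move_pose(position, orientation): joint-space move of the TCP to a pose.
- arm.line_to(position, velocity=0.15, rot=None, stop_force=None): straight line of the TCP; rot=None keeps the orientation; velocity is the mean speed in m/s. With stop_force (N) it stops when the force on the tool has changed by that much, and returns True; else False.
- arm.movej(angles): joint-space move.
- set_gripper(opening, newtons=None): finger opening in m; newtons is the grip in N (None keeps the last); returns when the fingers have stopped.
- arm.hold(seconds).
- arm.inverse_kinematics(position, orientation): joint angles nearest the present ones, or None.
- viewer.read_camera(name): name is "scene" or "top"; returns the picture (384x512x3 uint8, red, green, blue); there is no depth.
- viewer.camera_info(name): a dict with "camera_matrix" (3x3 intrinsics, pixels), "k1" (the pictures are not rectified: a ray, as slopes to the right and down, at radius r is drawn at 1 + k1 r^2 times it, then the intrinsics apply), "world_from_camera" (4x4, takes a point from camera to world coordinates). Camera axes: x right, y up, looking along -z (the intrinsics and any distortion apply to the point x, -y, -z); pixel columns grow to the right and rows downward; lengths in m; the calibration is good to about 2 mm. A picture is of the moment at which its call begins. camera_info takes no time and is no camera call.
A pose or a line that the arm cannot do raises arm.IKError and nothing moves.
- hand_in(): hands the job in; it is judged then, once.
Readings, each from a call of its own:
- telemetry.get_clock(): time.
- telemetry.get_joint_pos(): joint angles.
- telemetry.get_qvel(): joint speeds.
- telemetry.get_tau(): joint torques, N m.
- telemetry.get_eef_pos(): TCP position.
- telemetry.get_orientation(): TCP orientation.
- telemetry.get_contact_force(): force on the tool from outside, world axes, zero at the start.
- telemetry.get_wrist_torque(): the same for the moment, N m.
- telemetry.get_finger_gap(): finger opening in m.
- telemetry.get_gripper_force(): force on a finger pad.
Only numpy, scipy, OpenCV 4.12 (cv2) and the standard library are available. Lean on these libraries where they do the work, as an engineer would, in place of code of your own. Each camera call takes 0.05 s, during which the arm holds its last target. There are 200 camera calls.

TASK

Get the moulder ready for setting: first clear every wood offcut off the steel bed into the blue bin, then open the green box, feel inside for the black setting gauge, lift it out and set it down gently in the middle of the yellow patch on the bed. Finish by shutting the lid of the box fully, and leave the other things on the bench where they are.

Things in the scene. Friction and masses are not known exactly. Their poses are not given: they have to be found in the camera images.
- bed: steel outfeed bed plate of the moulder, fixed: 300 long (its x) x 190 wide (its y) x 8 mm thick, lying on the table; origin under the centre of the yellow patch, 140 mm from the near end, x points away from the robot along the feed. A roller stand and gear head stand on its far end, beginning 160 mm past the origin, up to 165 mm high
- patch (a point): centre of the yellow patch painted in the middle of the bed, on its top surface (8.5 mm over the table); the patch is 130 along the bed's x by 90 mm along its y
- box: opaque green gauge box, black inside, fixed to the table: outside 150 (its x) x 230 (its y) x 75 mm high, walls and floor 5 mm thick; origin under its centre at table level; its lid is hinged on the +x (far) rim. Inside lies only the gauge, standing on its base, its 80 mm length within 0.25 rad of the box's x axis, its centre within 14 mm of the box's middle along x and within 45 mm along y
- lid (a joint): lid of the green box, rad: 0 shut, 1.55 wide open against its stop (just short of upright). It swings up and away from the robot about the far rim and has a stiff hinge: it stays where it is left (about 2 to 3 N at its front edge moves it). The lid is 150 x 230 x 8 mm
- lid_hinge (a point): middle of the lid's hinge line, on the box's far rim, 75.5 mm over the table; the hinge line runs along the box's y. This point's frame turns with the lid, and its -x axis runs along the lid from the hinge to the front edge
- gauge: the setting gauge: a black anodised aluminium block with a brass stripe, 80 (x) x 40 (y) x 45 mm high, 0.3 to 0.5 kg, loose in the box; origin at the centre of its base
- gauge_c (a point): centre of the setting gauge, half-way up
- bin: blue scrap bin, fixed: 220 (x) x 190 (y) x 90 mm high outside, walls and floor 5 mm, open at the top; origin under its centre at table level
- lid_grip (a point): point to pinch on the lid's black upright fin, 14 mm below the fin's top: the fin is 30 (x) x 16 (y) mm and rises 36 mm from the lid's upper face; the point lies 120 mm from the hinge line and 30 mm above the lid's underside. Pinch across its 16 mm (box's y)
- offcut1_c (a point): centre of a chunky wood offcut lying on the bed, 70 (x) x 28 (y) x 26 mm (z), about 35 g; may be absent
- offcut2_c (a point): centre of a chunky wood offcut lying on the bed, 64 (x) x 32 (y) x 24 mm (z), about 35 g; may be absent
- offcut3_c (a point): centre of a chunky wood offcut lying on the bed, 72 (x) x 25 (y) x 28 mm (z), about 35 g; may be absent
- offcut4_c (a point): centre of a chunky wood offcut lying on the bed, 60 (x) x 30 (y) x 30 mm (z), about 35 g; may be absent
- offcut5_c (a point): centre of a chunky wood offcut lying on the bed, 68 (x) x 30 (y) x 25 mm (z), about 35 g; may be absent
- wrench: wrench, 140 mm; a bystander, to be left alone
- glue: yellow glue bottle, 60 mm across, 170 mm high; a bystander, to be left alone
- tape: roll of tape, 90 mm across, 30 mm high; a bystander, to be left alone
- brush: hand brush; a bystander, to be left alone
- mug: blue mug, 90 mm high; a bystander, to be left alone
- cclamp: C-clamp lying flat, about 80 mm; origin inside its frame; a bystander, to be left alone
Not all that is in view belongs to the job. What is shaped like the part that bears offcut1_c but pink or turquoise is not meant.

How it is judged:
By the outcome, as a careful person would: the job done as asked, in the order asked, and still so for the second after the job is handed in, with the robot touching nothing.
Of offcut1, offcut2, offcut3, offcut4, offcut5 only 3 to 5 are there at a start; the rules pass over those that are not, and their reading is None.
At some moment in a run one of offcut1, offcut2, offcut3, offcut4, offcut5 may be knocked a few centimetres aside while the robot is not near it.
It also fails if it takes over 210 s, if anything falls off the work surface, if the arm or the gripper's body presses on something with over 40 N, if the wrist force passes 120 N, or if a joint passes its speed limit or range.

## Working session

There is one attempt and no reset: what is moved stays moved. The work goes in short steps, each a Python script; the robot and the scene stay as the last script left them, time stands still between calls to the robot, and variables do not carry over. Pictures are saved under pics/ and viewed, at most 18 in all, crops included, and the job is handed in when it is done.

```bash
mkdir -p pics; ls; python3 - <<'E'
from bench import viewer
import cv2
for n in("scene","top"):
    im=viewer.read_camera(n); cv2.imwrite(f"pics/{n}0.png",cv2.resize(im[:,:,::-1],(800,600)))
    cv2.imwrite(f"{n}0raw.png",im[:,:,::-1])
    c=viewer.camera_info(n); print(n,c)
E
```

```text
pics
scene {'camera_matrix': array([[437.56080939,   0.        , 253.40313873],
       [  0.        , 437.56080939, 193.47725815],
       [  0.        ,   0.        ,   1.        ]]), 'k1': -0.09875209508689028, 'world_from_camera': array([[-0.88017153, -0.29413457,  0.3725358 ,  1.09358886],
       [ 0.47450177, -0.56523708,  0.67480006,  1.05848943],
       [ 0.01208902,  0.7707087 ,  0.63707296,  1.11579462],
       [ 0.        ,  0.        ,  0.        ,  1.        ]])}
top {'camera_matrix': array([[455.43804027,   0.        , 252.116954  ],
       [  0.        , 455.43804027, 183.45063897],
       [  0.        ,   0.        ,   1.        ]]), 'k1': -0.03159271445718453, 'world_from_camera': array([[-0.00303724,  0.99131246, -0.13149288,  0.31896603],
       [-0.9999686 , -0.00397324, -0.00685649, -0.02704974],
       [-0.00731937,  0.13146793,  0.9912934 ,  1.50116358],
       [ 0.        ,  0.        ,  0.        ,  1.        ]])}
```

View pics/scene0.png

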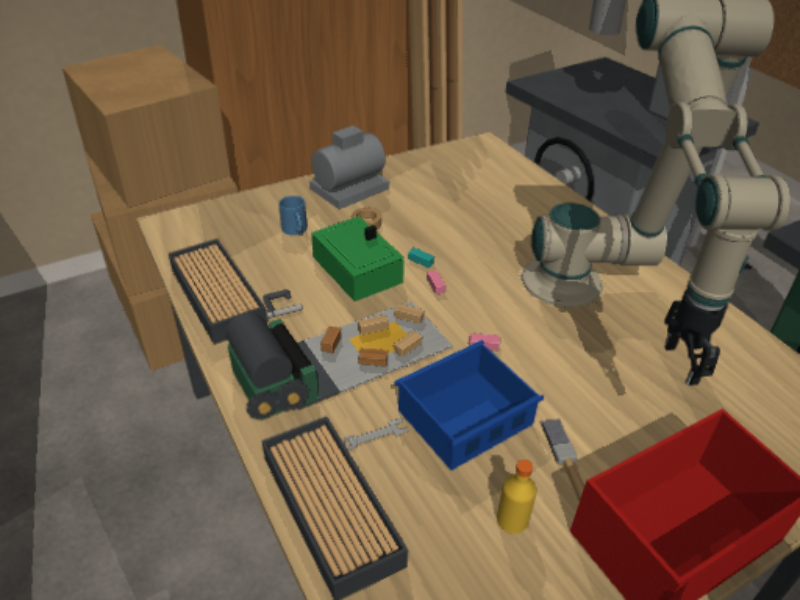

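View pics/top0.png

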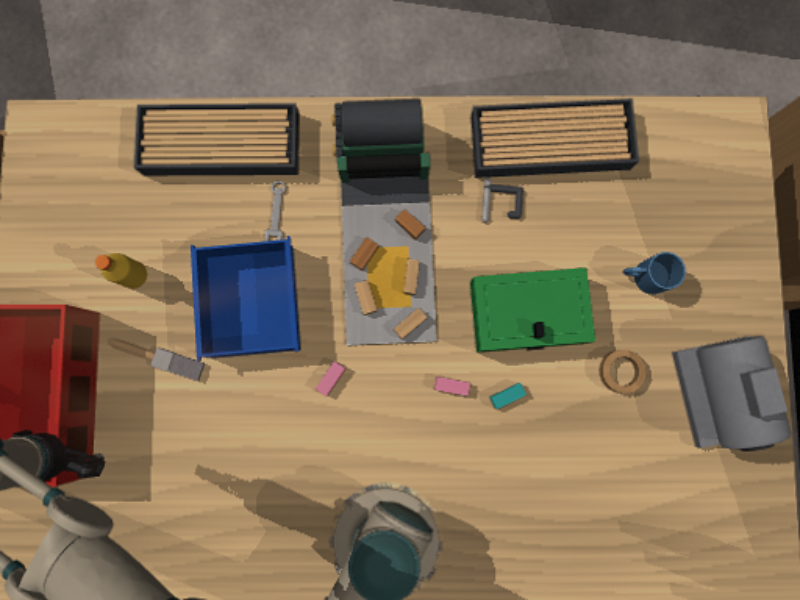

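The five offcuts are on the bed; in the 800x600 top view they sit at (410,223), (364,253), (411,277), (366,297) and (411,323). The bin is at (246,297), the box at (533,310) with its fin at (540,330), and the patch at (390,277). Next I'll write the helper file and measure.

```bash
cat > h.py <<'E'
import numpy as np, cv2
from bench import arm, set_gripper, viewer, hand_in, telemetry
def ray(name,uv):
    c=viewer.camera_info(name);K=c["camera_matrix"];T=c["world_from_camera"]
    p=cv2.undistortPoints(np.array(uv,float).reshape(-1,1,2),K,np.array([c["k1"],0,0,0,0.])).reshape(-1,2)
    d=np.c_[p[:,0],-p[:,1],-np.ones(len(p))]@T[:3,:3].T
    return T[:3,3],d
def on_plane(name,uv,z):
    o,d=ray(name,uv); return o+d*((z-o[2])/d[:,2])[:,None]
def rect(mask_pts,name,z):
    P=on_plane(name,mask_pts,z)[:,:2]*1000
    (c,(w,h),a)=cv2.minAreaRect(P.astype(np.float32)); 
    if w<h: w,h,a=h,w,a+90
    return np.array(c)/1000,w,h,(np.radians(a)+np.pi/2)%np.pi-np.pi/2   # yaw of long side
def blobs(mask,amin):
    cs,_=cv2.findContours(mask.astype(np.uint8),cv2.RETR_EXTERNAL,cv2.CHAIN_APPROX_NONE)
    return [c.reshape(-1,2) for c in cs if cv2.contourArea(c)>amin]
def hsv(im): return cv2.cvtColor(im,cv2.COLOR_RGB2HSV).astype(int)
def down(yaw): return [np.pi,0,yaw]
E
python3 - <<'E'
from h import *
im=viewer.read_camera("top");H=hsv(im);h,s,v=H[...,0],H[...,1],H[...,2]
for (x,y) in [(410,223),(364,253),(411,277),(366,297),(411,323),(390,290),(355,330),(246,297),(500,310)]:
    print((x,y),H[int(y*.64),int(x*.64)])
g=(h>50)&(h<75)&(s>120)&(np.arange(512)[None,:]>290)&(np.arange(384)[:,None]>160)&(np.arange(512)[None,:]<390)
for b in blobs(g,500): print("box",rect(b,"top",.0835))
bl=(h>105)&(h<125)&(s>120)&(np.arange(512)[None,:]<210)
for b in blobs(bl,1000): print("bin",rect(b,"top",.09))
yl=(h>18)&(h<28)&(s>200)&(v>150)
for b in blobs(yl,100): print("yel",b.mean(0),rect(b,"top",.0085))
# bed front corners in raw px (800x600*.64)
print(on_plane("top",np.array([[348,345],[437,342],[431,205],[343,205],[540,330],[428,178],[341,178]])*.64,.008))
print("fin",on_plane("top",[[540*.64,325*.64]],.12))
E
```

```text
(410, 223) [ 13 152 144]
(364, 253) [ 13 153 145]
(411, 277) [ 15 116 172]
(366, 297) [ 16 116 181]
(411, 323) [ 15 114 172]
(390, 290) [ 20 184 180]
(355, 330) [ 13  12 143]
(246, 297) [110 174 138]
(500, 310) [ 67 156 121]
box (array([ 0.461367  , -0.29210034]), 235.52113342285156, 150.6077117919922, np.float64(-1.4897845310418267))
bin (array([0.48645084, 0.28338931]), 231.27381896972656, 205.00918579101562, np.float64(0.09240885189471304))
[[ 0.39404995  0.07991177  0.008     ]
 [ 0.3996909  -0.10658477  0.008     ]
 [ 0.69374773 -0.09694259  0.008     ]
 [ 0.69468444  0.09233921  0.008     ]
 [ 0.42397039 -0.32312956  0.008     ]
 [ 0.75361234 -0.09107695  0.008     ]
 [ 0.75460998  0.09708818  0.008     ]]
fin [[ 0.42582101 -0.30120582  0.12      ]]
```

```bash
cat >> h.py <<'E'
def offcuts(im,save=None):
    H=hsv(im);h,s=H[...,0],H[...,1]
    poly=np.zeros(h.shape,np.uint8); cv2.fillPoly(poly,[(np.array([[351,340],[434,339],[429,208],[345,208]])*.64).astype(int)],1)
    m=((h>=10)&(h<=17)&(s>70)&(s<170)&(poly>0)).astype(np.uint8)
    m=cv2.morphologyEx(m,cv2.MORPH_OPEN,np.ones((3,3),np.uint8))
    return [rect(b,"top",.034) for b in blobs(m,80)],m
E
python3 - <<'E'
from h import *
im=viewer.read_camera("top");L,m=offcuts(im)
for r in L:print(r)
y=im.copy();y[m>0]//=2
H=hsv(im);q=(H[...,0]>=18)&(H[...,0]<=26)&(H[...,1]>170)
for b in blobs(q,50): print("yel",b.mean(0),rect(b,"top",.0085))
cv2.imwrite("pics/m.png",cv2.resize(y[110:230,200:300,::-1],None,fx=5,fy=5,interpolation=0))
E
```

```text
(array([ 0.43884003, -0.04964639]), 69.50572967529297, 28.650915145874023, np.float64(-0.8727856666687086))
(array([0.49249756, 0.04356515]), 69.30266571044922, 29.685806274414062, np.float64(0.31967730184810983))
(array([ 0.53629651, -0.0530315 ]), 71.8606185913086, 24.197065353393555, np.float64(-0.1303008821284699))
(array([0.58503955, 0.04678785]), 65.12663269042969, 33.80524444580078, np.float64(-0.5818964371245698))
(array([ 0.6477243 , -0.04977702]), 61.347633361816406, 32.937705993652344, np.float64(0.7706335983140491))
yel [ 78.60810811 172.89189189] (array([0.55259412, 0.55921417]), 95.6960678100586, 59.31850051879883, np.float64(1.1483256341121222))
yel [249.33913043 177.33043478] (array([ 0.53893048, -0.00286827]), 128.01846313476562, 84.20051574707031, np.float64(0.027445400109109563))
```

View pics/m.png

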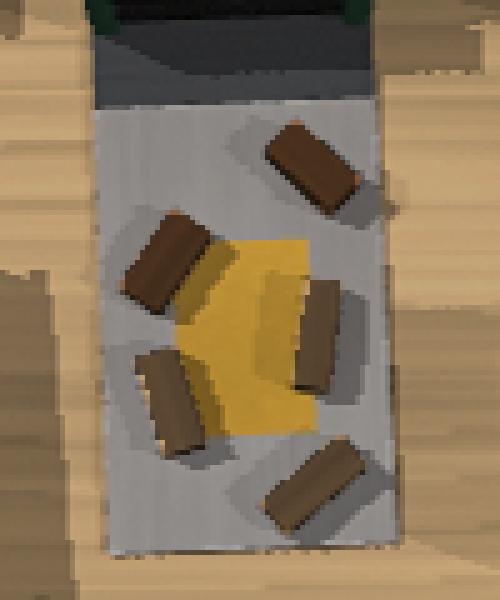

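The masks fit all five offcuts well. Starting the picks, re-detecting before each one.

```bash
cat >> h.py <<'E'
from scipy.spatial.transform import Rotation as Ro
def tilt(yaw,t): return list((Ro.from_euler('y',-t)*Ro.from_euler('xyz',[np.pi,0,yaw])).as_euler('xyz'))
def best(pos,yaw,t=0):
    q0=np.array(telemetry.get_joint_pos());c=[]
    for k in(0,np.pi,-np.pi):
        q=arm.inverse_kinematics(pos,tilt(yaw+k,t))
        if q is not None: c.append((abs(np.array(q)-q0).max(),yaw+k))
    return min(c)[1]
def pick(r,t=0,shift=0,z=.027,op=.055):
    c,w,hh,a=r; c=c-shift*np.array([np.cos(a),np.sin(a)]); y=best([c[0],c[1],.12],a,t); o=tilt(y,t)
    set_gripper(op)
    arm.move_pose([c[0]-np.tan(t)*.1,c[1],.13],o)
    arm.line_to([c[0],c[1],z],.12); set_gripper(0,40); 
    arm.line_to([c[0]-np.tan(t)*.1,c[1],.16],.2)
    return telemetry.get_finger_gap()
def drop(dx,dy):
    p=[.486+dx,.283+dy]; o=down(best([*p,.16],.09))
    arm.move_pose([*p,.16],o); arm.line_to([*p,.09],.2); set_gripper(.055); arm.line_to([*p,.17],.25)
E
python3 - <<'E'
from h import *
L,_=offcuts(viewer.read_camera("top")); r=min(L,key=lambda r:np.hypot(*(r[0]-[.49,.043]))); print(r,len(L),telemetry.get_clock())
print(pick(r),telemetry.get_gripper_force()); drop(-.03,-.03)
print(telemetry.get_clock()); im=viewer.read_camera("top"); L,_=offcuts(im)
for r in L:print(r)
cv2.imwrite("pics/t1.png",cv2.resize(im[:,:,::-1],(800,600)))
E
```

```text
(array([0.49249756, 0.04356515]), 69.30266571044922, 29.685806274414062, np.float64(0.31967730184810983)) 5 0.25
5.3610456930737615e-05 0.0
7.5167
(array([ 0.43884003, -0.04964639]), 69.50572967529297, 28.650915145874023, np.float64(-0.8727856666687086))
(array([0.49249756, 0.04356515]), 69.30266571044922, 29.685806274414062, np.float64(0.31967730184810983))
(array([ 0.53629651, -0.0530315 ]), 71.8606185913086, 24.197065353393555, np.float64(-0.1303008821284699))
(array([0.58555743, 0.04665522]), 64.00267791748047, 32.92132568359375, np.float64(-0.5952748268605825))
(array([ 0.64769391, -0.04980667]), 61.4323616027832, 32.93788528442383, np.float64(0.7706515080723797))
```

View pics/t1.png

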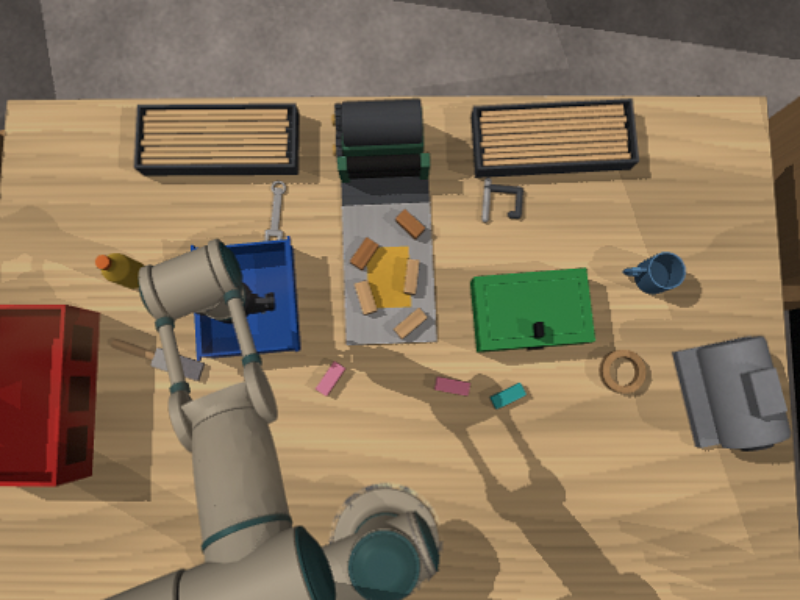

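The arm is over the bin and all five offcuts are still on the bed unmoved: the grip missed. I'll go back to the same offcut and check the pose at each step.

```bash
python3 - <<'E'
from h import *
np.set_printoptions(precision=4,suppress=True)
S=lambda s:print(s,np.array(telemetry.get_eef_pos()),np.array(telemetry.get_orientation()),telemetry.get_finger_gap(),np.array(telemetry.get_contact_force()))
S("now")
c=[.4925,.0436]; y=best([*c,.12],.32); print(y)
arm.move_pose([*c,.13],down(y)); S("above")
print(arm.line_to([*c,.06],.12)); S("low")
im=viewer.read_camera("scene"); cv2.imwrite("pics/s2.png",cv2.resize(im[150:270,170:330,::-1],(800,600)))
E
```

```text
now [0.4554 0.2528 0.1696] [3.1413 0.0009 0.0901] 0.054963405795910636 [-1.0425  0.4824 -0.139 ]
0.32
above [0.4921 0.0441 0.1294] [-3.1403  0.0012  0.3191] 0.0550097350338029 [-0.5599 -0.0559 -0.2262]
False
low [0.4931 0.0441 0.0605] [ 3.1412 -0.0011  0.3209] 0.0552353343890347 [ 1.0752 -0.5414  0.3488]
```

View pics/s2.png

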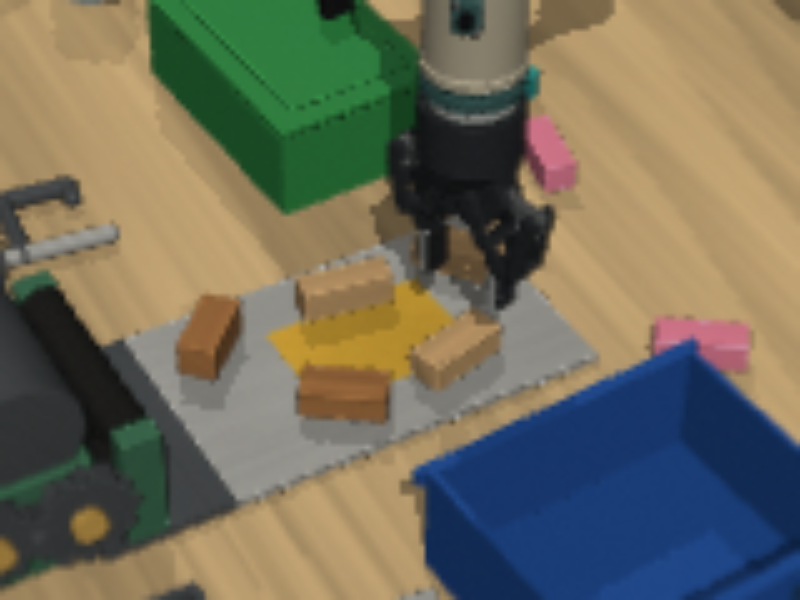

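```bash
python3 - <<'E'
from h import *
np.set_printoptions(precision=4,suppress=True)
cr=lambda l:np.array(l)*.2+[170,150]
print(on_plane("scene",cr([[455,335],[345,385],[345,280],[215,315]]),.034))
print("tips",on_plane("scene",cr([[503,300],[430,268]]),.043))
def proj(n,P):
    c=viewer.camera_info(n);T=np.linalg.inv(c["world_from_camera"]);p=T[:3,:3]@P+T[:3,3];x,y=p[0]/-p[2],-p[1]/-p[2];k=1+c["k1"]*(x*x+y*y);K=c["camera_matrix"];return K[0,0]*x*k+K[0,2],K[1,1]*y*k+K[1,2]
for P in([.493,.044,.0605],[.493,.044,.034]): print(proj("scene",np.array(P)),proj("top",np.array(P)))
E
```

```text
[[ 0.5003  0.0439  0.034 ]
 [ 0.5951  0.0535  0.034 ]
 [ 0.5439 -0.0474  0.034 ]
 [ 0.6464 -0.0568  0.034 ]]
tips [[ 0.4554  0.0355  0.043 ]
 [ 0.4859 -0.021   0.043 ]]
(np.float64(262.94810135346137), np.float64(210.981367873185)) (np.float64(232.96815917299847), np.float64(188.83506060365502))
(np.float64(262.7584622464935), np.float64(216.3868369287238)) (np.float64(233.36832024723407), np.float64(189.81300321764883))
```

The tips look about 30 mm higher in the picture than the stated TCP implies. I'll check this by touching bare bed with the fingers shut.

```bash
python3 - <<'E'
from h import *
np.set_printoptions(precision=4,suppress=True)
arm.line_to([.4925,.0436,.12],.2); set_gripper(0)
p=[.43,.045]; arm.move_pose([*p,.08],down(.32))
im=viewer.read_camera("scene"); cv2.imwrite("pics/s3.png",cv2.resize(im[130:250,190:350,::-1],(800,600)))
print(arm.line_to([*p,.03],.06,stop_force=5),telemetry.get_eef_pos())
print(arm.line_to([*p,-.015],.03,stop_force=5),telemetry.get_eef_pos(),np.array(telemetry.get_contact_force()))
arm.line_to([*p,.08],.2);print(telemetry.get_clock(), [telemetry.get_eef_pos()])
E
```

```text
False [0.4303 0.045  0.0302]
True [ 0.4299  0.045  -0.0084] [-0.7973  0.1836  6.1392]
13.425 [array([0.4294, 0.045 , 0.0795])]
```

View pics/s3.png

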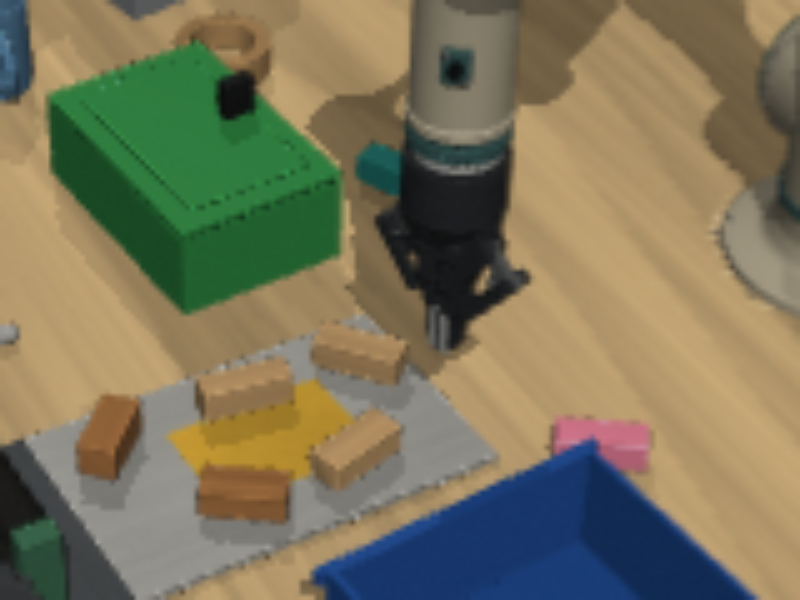

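```bash
python3 - <<'E'
from h import *
print(on_plane("scene",[[190+441*.2,130+343*.2]],.096), on_plane("scene",[[190+441*.2,130+343*.2]],.0625))
# which error: tilt test in free air and touch again
p=[.43,.045]
t=.5; o=tilt(.32,t); arm.move_pose([*p,.08],o); im=viewer.read_camera("scene")
print(arm.line_to([*p,-.02],.04,stop_force=5),telemetry.get_eef_pos()); arm.line_to([*p,.08],.2)
cv2.imwrite("pics/s4.png",cv2.resize(im[130:250,190:350,::-1],(800,600)))
E
```

```text
[[0.43156202 0.04522454 0.096     ]] [[0.4098146  0.01193904 0.0625    ]]Traceback (most recent call last):
  File "<stdin>", line 6, in <module>
bench.IKError: the arm cannot follow that straight line within its joint ranges
```

```bash
python3 - <<'E'
from h import *
im=viewer.read_camera("scene"); print(telemetry.get_eef_pos(),telemetry.get_orientation())
cv2.imwrite("pics/s4.png",cv2.resize(im[130:250,190:350,::-1],(800,600)))
E
```

```text
[0.43203277 0.04481015 0.08043455] [ 2.97100943 -0.47321815  0.36124818]
```

View pics/s4.png

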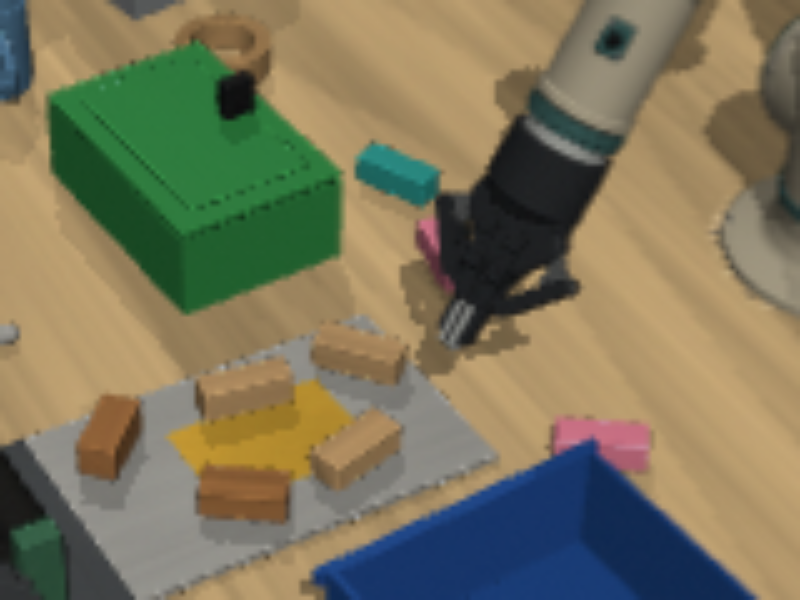

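The offset lies along the tool axis: the commanded TCP is about 33.4 mm ahead of the real one. I'll wrap the motions to correct for it and pick again.

```bash
cat >> h.py <<'E'
OFF=.0334   # true tool is this much shorter than configured
def cmd(p,o): return list(np.array(p)+OFF*Ro.from_euler('xyz',o).as_matrix()[:,2])
def mp(p,o): arm.move_pose(cmd(p,o),o)
def ln(p,o,v=.15,f=None): return arm.line_to(cmd(p,o),v,rot=o,stop_force=f)
def eef():
    o=telemetry.get_orientation(); return np.array(telemetry.get_eef_pos())-OFF*Ro.from_euler('xyz',o).as_matrix()[:,2]
def best(pos,yaw,t=0):
    q0=np.array(telemetry.get_joint_pos());c=[]
    for k in(0,np.pi,-np.pi):
        q=arm.inverse_kinematics(cmd(pos,tilt(yaw+k,t)),tilt(yaw+k,t))
        if q is not None: c.append((abs(np.array(q)-q0).max(),yaw+k))
    return min(c)[1]
def pick(r,t=0,shift=0,z=.029,op=.055):
    c,w,hh,a=r; c=c-shift*np.array([np.cos(a),np.sin(a)]); y=best([c[0],c[1],.12],a,t); o=tilt(y,t)
    b=np.tan(t)*.1; set_gripper(op); mp([c[0]-b,c[1],.13],o)
    ln([c[0],c[1],z],o,.15); set_gripper(0,40); ln([c[0]-b,c[1],.16],o,.25)
    return telemetry.get_finger_gap()
def drop(dx,dy):
    p=[.486+dx,.283+dy]; o=down(best([*p,.17],.09))
    mp([*p,.17],o); ln([*p,.09],o,.25); set_gripper(.055); ln([*p,.17],o,.25)
def near(p):
    L,_=offcuts(viewer.read_camera("top")); print(len(L)); return min(L,key=lambda r:np.hypot(*(r[0]-p)))
E
python3 - <<'E'
from h import *
arm.move_pose([.35,.15,.2],down(.32))
r=near([.49,.043]); print(r)
print(pick(r)); drop(-.03,-.03)
r=near([.586,.046]); print(r); print(pick(r)); drop(.03,-.03)
im=viewer.read_camera("top"); print(telemetry.get_clock(),offcuts(im)[0])
cv2.imwrite("pics/t5.png",cv2.resize(im[:,:,::-1],(800,600)))
E
```

```text
5
(array([0.49249756, 0.04356515]), 69.30266571044922, 29.685806274414062, np.float64(0.31967730184810983))
0.028836063074476774
4
(array([0.58537018, 0.04640142]), 64.04135131835938, 33.26969528198242, np.float64(-0.6022544394454616))
0.03123464309917311
25.9417 [(array([ 0.43884003, -0.04964639]), 69.50572967529297, 28.650915145874023, np.float64(-0.8727856666687086)), (array([ 0.53629907, -0.05302112]), 71.82377624511719, 24.231658935546875, np.float64(-0.1281791416880047)), (array([ 0.64769391, -0.04980667]), 61.4323616027832, 32.93788528442383, np.float64(0.7706515080723797))]
```

View pics/t5.png

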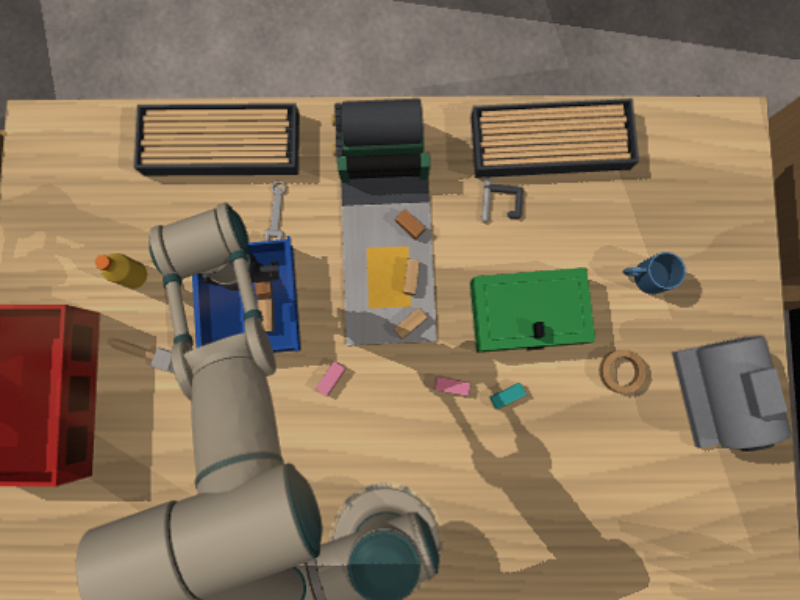

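Two offcuts are now in the bin (264,300) and three remain on the bed. Continuing.

```bash
python3 - <<'E'
from h import *
for p,d,t,s in(([.536,-.053],(-.03,.03),0,0),([.439,-.05],(.03,.03),0,0),([.648,-.05],(0,0),.2,.01)):
    r=near(p); print(r)
    if np.hypot(*(r[0]-p))>.02: print("moved!")
    print(pick(r,t,s,z=.032 if t else .029)); drop(*d)
im=viewer.read_camera("top"); print(telemetry.get_clock(),offcuts(im)[0])
H=hsv(im);q=(H[...,0]>=18)&(H[...,0]<=26)&(H[...,1]>170)&(np.arange(512)[None,:]>200)
for b in blobs(q,50): print("yel",rect(b,"top",.0085))
cv2.imwrite("pics/t6.png",cv2.resize(im[:,:,::-1],(800,600)))
E
```

```text
3
(array([ 0.53627661, -0.05310564]), 72.11579895019531, 23.945253372192383, np.float64(-0.14555067516248243))
0.02431294439862767
2
(array([ 0.43884003, -0.04964639]), 69.50572967529297, 28.650915145874023, np.float64(-0.8727856666687086))
0.02707885990787304
1
(array([ 0.64769391, -0.04980667]), 61.4323616027832, 32.93788528442383, np.float64(0.7706515080723797))
0.030703638845920308
44.425 []
yel (array([ 0.53865729, -0.00377259]), 127.41088104248047, 85.72997283935547, np.float64(0.04139826490117171))
```

View pics/t6.png

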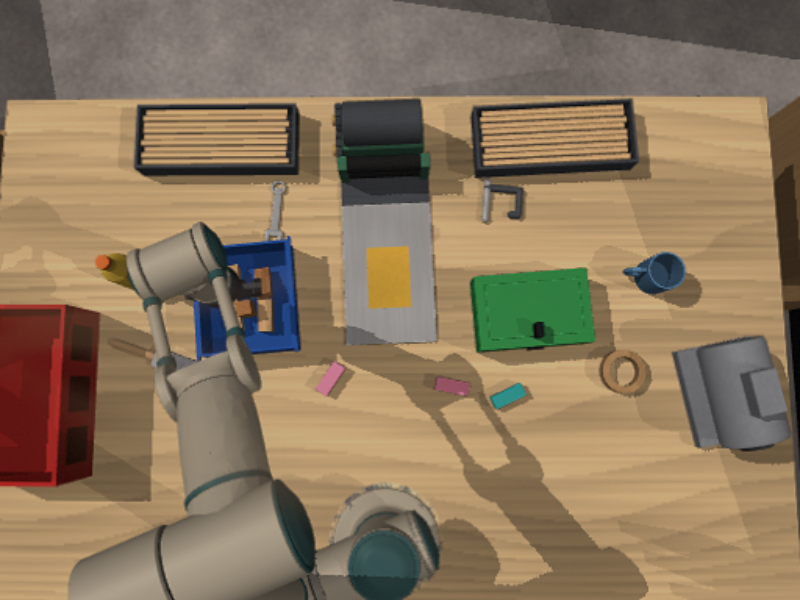

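The bed is clear and the patch is centred at (388,277), i.e. (0.538, -0.004). Next is the lid: measure the fin and check how far along the arc the arm can follow.

```bash
cat >> h.py <<'E'
BY=.081; bx=np.array([np.cos(BY),np.sin(BY),0]); by=np.array([-np.sin(BY),np.cos(BY),0])
def bo(t,yaw=0): return list((Ro.from_euler('z',BY)*Ro.from_euler('y',-t)*Ro.from_euler('xyz',[np.pi,0,yaw])).as_euler('xyz'))
E
python3 - <<'E'
from h import *
for n,reg in(("top",(295,395,160,230)),("scene",(195,265,130,195))):
    im=viewer.read_camera(n);H=hsv(im);m=(H[...,2]<45);k=np.zeros_like(m);x0,x1,y0,y1=reg;k[y0:y1,x0:x1]=1
    for b in blobs(m&k,15):
        r=b.mean(0); print(n,r,b.min(0),b.max(0),on_plane(n,[r],.105),on_plane(n,[[r[0],b[:,1].min()]],.1195))
        H0=None
G=np.array([.421,-.298,0]);Hp=G+.12*bx
for th in np.arange(0,1.6,.2):
    for f in(0,.5,1):
        p=Hp+bx*(-.12*np.cos(th)+.03*np.sin(th))+[0,0,.0755+.12*np.sin(th)+.03*np.cos(th)]
        o=bo(-th*f); print(round(th,1),f,[arm.inverse_kinematics(cmd(p,bo(-th*f,k)),bo(-th*f,k)) is not None for k in(0,np.pi)],end=' ')
    print()
E
```

```text
top [344.48148148 210.74074074] [341 206] [347 216] [[ 0.41857401 -0.30050123  0.105     ]] [[ 0.43196454 -0.29807956  0.1195    ]]
scene [236.95833333 148.54166667] [233 144] [240 153] [[ 0.42430836 -0.30080554  0.105     ]] [[ 0.41875008 -0.31152233  0.1195    ]]
0.0 0 [True, True] 0.0 0.5 [True, True] 0.0 1 [True, True] 
0.2 0 [True, True] 0.2 0.5 [True, True] 0.2 1 [True, True] 
0.4 0 [True, True] 0.4 0.5 [True, True] 0.4 1 [True, True] 
0.6 0 [True, True] 0.6 0.5 [True, True] 0.6 1 [True, True] 
0.8 0 [True, True] 0.8 0.5 [True, True] 0.8 1 [True, True] 
1.0 0 [True, True] 1.0 0.5 [True, True] 1.0 1 [True, True] 
1.2 0 [True, True] 1.2 0.5 [True, True] 1.2 1 [True, True] 
1.4 0 [True, True] 1.4 0.5 [True, True] 1.4 1 [True, True]
```

```bash
cat >> h.py <<'E'
Hp=np.array([.421,-.3005,0])+.12*bx; Hp[2]=.0755; BC=Hp-.075*bx; BC[2]=0
def gp(th): return Hp+bx*(-.12*np.cos(th)+.03*np.sin(th))+np.array([0,0,.12*np.sin(th)+.03*np.cos(th)])
def ep(th,d=0): return Hp+bx*(-.15*np.cos(th)-d)+np.array([0,0,.15*np.sin(th)])  # lid front edge (underside), d in front
E
python3 - <<'E'
from h import *
np.set_printoptions(precision=3,suppress=True)
F=lambda:np.array(telemetry.get_contact_force())
print(Hp,BC)
arm.move_pose([.38,.0,.3],down(0))
set_gripper(.05); g=gp(0)+[0,0,.001]
mp(g+[0,0,.07],bo(0)); print(ln(g,bo(0),.1,f=8)); set_gripper(0,50); print(telemetry.get_finger_gap(),eef(),F())
for th in np.arange(.1,.91,.1):
    t=-.6*th; ln(gp(th),bo(t),.08)
print(F(),eef(),telemetry.get_finger_gap())
set_gripper(.05); R=Ro.from_euler('xyz',bo(t)).as_matrix()[:,2]
ln(gp(.9)-.08*R,bo(t),.2); 
im=viewer.read_camera("scene"); print(telemetry.get_clock())
cv2.imwrite("pics/s7.png",cv2.resize(im[60:240,140:380,::-1],(800,600)))
E
```

```text
[ 0.541 -0.291  0.075] [ 0.466 -0.297  0.   ]
False
0.01516755736636257 [ 0.421 -0.302  0.107] [-0.783 -5.3    2.026]
[-1.764 -7.336 -2.892] [ 0.488 -0.297  0.187] 0.015199742039563957
52.2667
```

View pics/s7.png

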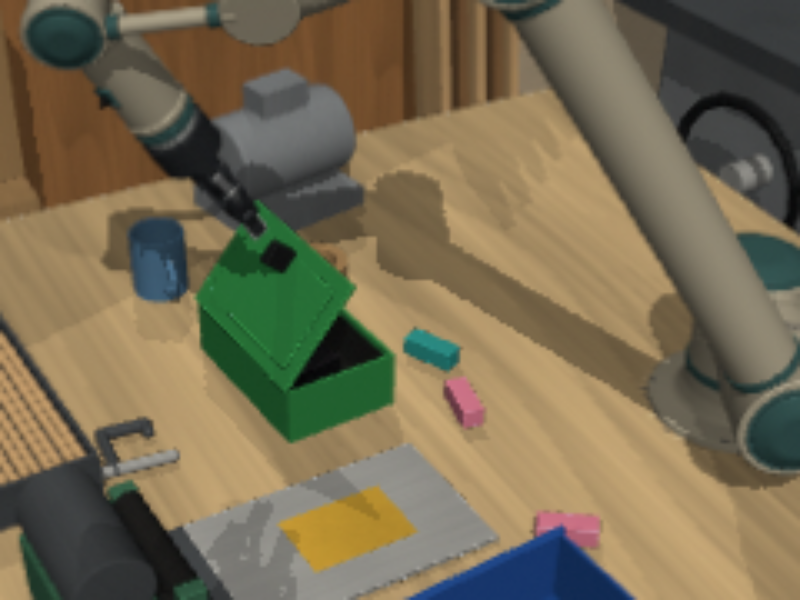

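The lid is at about 0.9 rad and the fin has been released. Now I'll push it open from the robot side.

```bash
python3 - <<'E'
from h import *
np.set_printoptions(precision=3,suppress=True)
F=lambda:np.array(telemetry.get_contact_force())
e=eef(); arm.line_to(np.array(telemetry.get_eef_pos())+[0,0,.1],.25); set_gripper(0)
o=bo(0); s=ep(.9,.035)
mp([s[0]-.02,s[1],.33],o); ln([s[0]-.02,s[1],s[2]+.003],o,.25)
for th in np.arange(.9,1.551,.08):
    if ln(ep(th,.0)+[0,0,.003],o,.08,f=15): print("stop",th);break
print(th,eef(),F())
e=eef(); ln(e-.06*bx,o,.2); ln(e-.06*bx+[0,0,.15],o,.3)
mp([.38,-.02,.35],o)
im=viewer.read_camera("top"); print(telemetry.get_clock())
a=cv2.resize(im[140:260,270:430,::-1],(400,300)); b=cv2.resize(viewer.read_camera("scene")[60:240,140:380,::-1],(400,300))
cv2.imwrite("pics/s8.png",cv2.resize(np.hstack([a,b]),(800,300)))
E
```

```text
stop 1.5399999999999996
1.5399999999999996 [ 0.527 -0.292  0.227] [-1.948 -1.786  1.425]
60.075
```

View pics/s8.png

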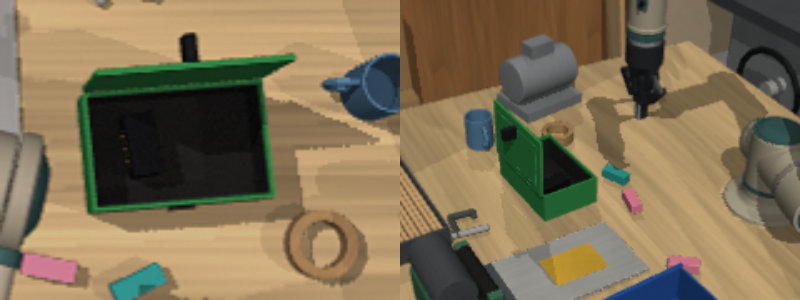

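The lid is at its stop. The gauge is faintly visible in the left part of the box, around crop (143,145), raw (327,198), with its stripe at the left. I'll stretch the contrast to locate it, then feel for it.

```bash
python3 - <<'E'
from h import *
im=viewer.read_camera("top")
c=im[165:230,300:385].astype(float).max(2); c=np.clip(c*4,0,255).astype(np.uint8)
cv2.imwrite("pics/g9.png",cv2.resize(c,(765,585),interpolation=cv2.INTER_NEAREST))
H=hsv(im);g=(H[...,0]>50)&(H[...,0]<75)&(H[...,1]>120); k=np.zeros_like(g); k[160:230,295:390]=1
for b in blobs(g&k,200): print(b.min(0),b.max(0))
# inner corners as seen in crop (400x300 -> raw)
cr=np.array([[88,97],[264,80],[270,195],[95,207]])/2.5+[270,140]
P=on_plane("top",cr,.075);print(P,P.mean(0),BC)
E
```

```text
[301 162] [387 224]
[[ 0.52230403 -0.18507395  0.075     ]
 [ 0.54319736 -0.40881959  0.075     ]
 [ 0.39750628 -0.41077619  0.075     ]
 [ 0.38349921 -0.1913088   0.075     ]] [ 0.46162672 -0.29899463  0.075     ] [ 0.46585246 -0.29685898  0.        ]
```

View pics/g9.png

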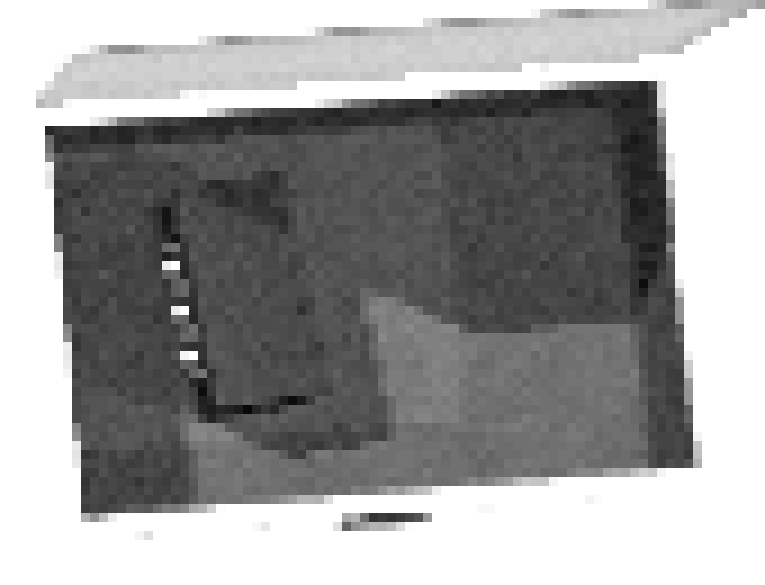

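The stretched view shows the gauge's top face with corners near (183,195), (210,405), (318,393) and (290,178) in the 9x crop. Casting those onto z=0.05, then feeling both long sides.

```bash
python3 - <<'E'
from h import *
np.set_printoptions(precision=4,suppress=True)
cr=np.array([[183,195],[210,405],[318,393],[290,178]])/9+[300,165]-[.5,.5]
P=on_plane("top",cr,.05)[:,:2];c=P.mean(0);print(P,c)
print("len",np.linalg.norm(P[0]-P[1]),np.linalg.norm(P[1]-P[2]))
d=(P[0]-P[1])+(P[3]-P[2]); a=np.arctan2(d[1],d[0]); print("yaw",a, "rel box",a-BY,"box xy",np.array([*(c-BC[:2]),0])@bx,np.array([*(c-BC[:2]),0])@by)
E
```

```text
[[ 0.5018 -0.2344]
 [ 0.4268 -0.2423]
 [ 0.4309 -0.2807]
 [ 0.5078 -0.2727]] [ 0.4668 -0.2575]
len 0.07545494943950225 0.03862395946670222
yaw 0.10398759506517948 rel box 0.022987595065179472 box xy 0.004113998583962725 0.0391246189547096
```

```bash
python3 - <<'E'
from h import *
np.set_printoptions(precision=3,suppress=True)
F=lambda:np.array(telemetry.get_contact_force())
c=[.467,-.2575]; y=best([*c,.3],.104); o=down(y); set_gripper(.07)
mp([*c,.3],o); ln([*c,.09],o,.2); print(ln([*c,.034],o,.05,f=6),eef(),F())
set_gripper(0,70); print(telemetry.get_finger_gap(),telemetry.get_gripper_force(),F())
ln([*c,.08],o,.06); ln([*c,.3],o,.2); print(telemetry.get_finger_gap(),F(),telemetry.get_clock())
im=viewer.read_camera("scene"); cv2.imwrite("pics/s10.png",cv2.resize(im[60:240,140:380,::-1],(800,600)))
E
```

```text
False [ 0.467 -0.258  0.034] [0.22  0.317 0.325]
0.03964524443075544 69.9031331576407 [-0.716 -1.198  5.834]
0.039331067192943575 [-0.142  0.215 -3.6  ] 66.8583
```

View pics/s10.png

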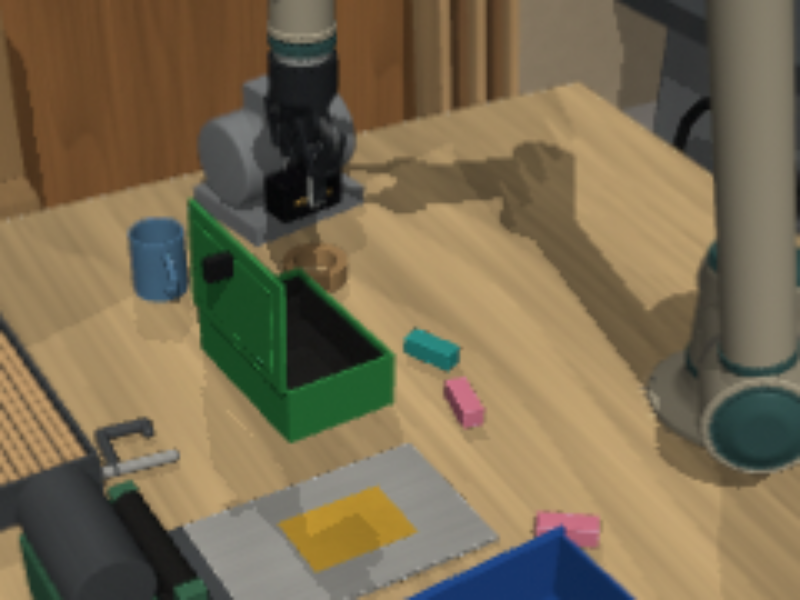

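The gauge is held at a 39 mm gap, with 3.6 N of weight. Setting it on the patch.

```bash
python3 - <<'E'
from h import *
np.set_printoptions(precision=3,suppress=True)
F=lambda:np.array(telemetry.get_contact_force())
c=[.538,-.0038]; o=down(best([*c,.25],.041)); 
print(offcuts(viewer.read_camera("top"))[0])
mp([*c,.25],o); ln([*c,.06],o,.15); arm.hold(.2); print(ln([*c,.034],o,.015,f=3),eef(),F())
arm.hold(.2); set_gripper(.065); print(eef(),F()); ln([*c,.07],o,.05); ln([*c,.25],o,.25)
mp([.36,-.12,.35],o); print(telemetry.get_clock())
im=viewer.read_camera("top"); a=im[100:230,200:300]
m=(im.max(2)<75).astype(np.uint8); k=np.zeros_like(m); k[140:215,225:275]=1
for b in blobs(m*k,80): print(rect(b,"top",.0535))
cv2.imwrite("pics/t11.png",cv2.resize(a[:,:,::-1],(462,600)))
E
```

```text
[]
True [ 0.538 -0.004  0.038] [0.051 0.067 5.929]
[ 0.536 -0.004  0.036] [-0.149 -0.236  0.406]
74.1333
(array([ 0.534, -0.002]), 83.76506805419922, 38.28740310668945, np.float64(0.09867890681903302))
```

View pics/t11.png

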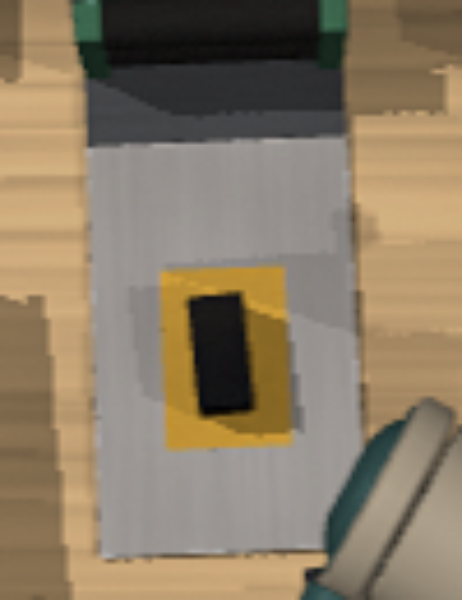

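The gauge sits within about 4 mm of the patch centre. Now I'll shut the lid from behind, to one side of the fin.

```bash
python3 - <<'E'
from h import *
np.set_printoptions(precision=3,suppress=True)
F=lambda:np.array(telemetry.get_contact_force())
o=bo(0); set_gripper(0)
def P(th,r=.13,back=0):
    c,s=np.cos(th),np.sin(th)
    return Hp+.06*by+bx*(-r*c+.008*s+.011*s+back)+np.array([0,0,r*s+.008*c+.017])
p=P(1.5,back=.06); mp([p[0],p[1],.36],o); ln(p,o,.2)
fm=0
for th in np.arange(1.55,.14,-.1):
    ln(P(th),o,.1); fm=max(fm,np.linalg.norm(F()))
print("max",fm,eef(),F()); ln(P(.05),o,.05)
q=P(0)-[0,0,.012]; print(ln(q,o,.03,f=14),eef()-P(0),F())
e=eef(); ln(e+[0,0,.15],o,.2); mp([.36,.0,.35],o); print(telemetry.get_clock())
a=viewer.read_camera("top")[130:250,180:420,::-1]; b=viewer.read_camera("scene")[90:210,120:360,::-1]
cv2.imwrite("pics/f12.png",np.vstack([cv2.resize(x,(600,300)) for x in(a,b)]))
E
```

```text
max 1.2648749944273563 [ 0.41  -0.241  0.12 ] [-1.029  0.085 -0.147]
True [ 0.001 -0.    -0.   ] [-1.789  1.256  8.151]
84.075
```

View pics/f12.png

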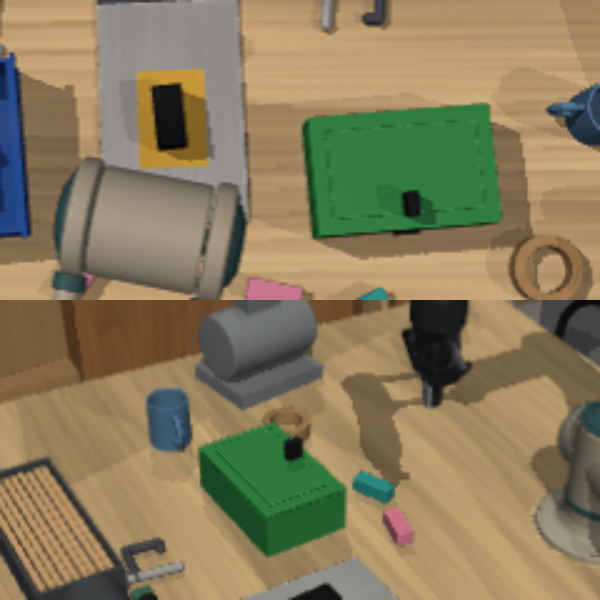

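The lid is shut (the press met resistance exactly at zero height) and the gauge is on the patch. One last look at the bed and bin with the arm out of the way, then hand in.

```bash
python3 - <<'E'
from h import *
mp([.3,-.3,.35],down(0))
im=viewer.read_camera("top"); cv2.imwrite("pics/f13.png",cv2.resize(im[:,:,::-1],(800,600))); print(offcuts(im)[0],telemetry.get_clock())
E
```

```text
[] 85.3917
```

View pics/f13.png

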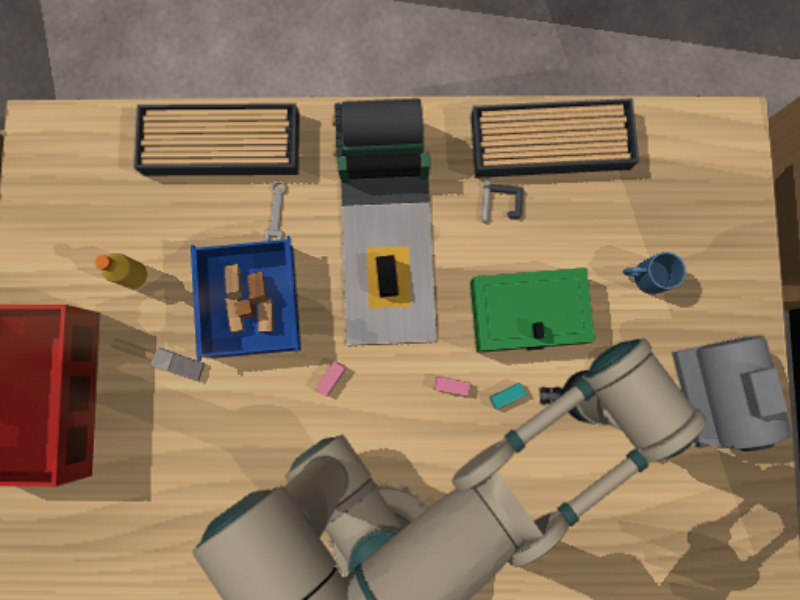

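All five offcuts are in the bin around (247,300), the gauge is on the patch at (387,276), the lid is shut, and the bystanders have not moved.

```bash
python3 -c "from bench import hand_in; print(hand_in())"
```

```text
the job is handed in; nothing more can be done
None
```

The job is handed in at about 85 s on the robot's clock: all five offcuts are in the blue bin, the gauge stands within about 5 mm of the middle of the yellow patch, the box lid is shut, and nothing else on the bench was moved.

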